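# Lift the lid off the spares case and park it in the rack

### The arm

A 7-joint arm with a two-finger parallel gripper is mounted at the origin on the work surface. World frame = base frame: x ahead of the robot, y to its left, z up, the work surface at z = 0. Lengths are in m, angles in degrees, forces in N, time in s.
With the tool pointing down it reaches from about 0.425 to 0.875 m from the base axis. Payload 4.7 kg.
Tool frame: the origin (TCP) lies midway between the tips of the shut fingers; the grasp point (between the pads) lies 19 mm behind it; z points along the fingers, y is the line along which they close (so a half turn about z gives the same grasp; the last joint's range is limited). The gripper opens to 87 mm and grips with 3 to 60 N. Pads are 19 mm wide; open, the fingers measure 117 mm over their backs; the gripper's body (75 mm by 190 mm) begins 51 mm behind the grasp point.
Start: joints at [-66.916, 18.392, -4.016, 83.108, 1.295, 78.541, -3.26], TCP at [0.246, 0.601, 0.223] pointing down, gripper open.
Joint ranges: [-163.93, 163.93], [-17.29, 119.83], [-79.2, 71.16], [3.27, 140.29], [-89.18, 269.18], [5.43, 117.66], [-154.24, 154.24]. Speed limits (degrees/s): [147.25, 147.25, 180, 180, 180, 180, 180].

### API

Orientations are given as [roll, pitch, yaw] about the fixed x, y, z axes, in that order (R = Rz(yaw) Ry(pitch) Rx(roll)).
In Python, from cell import env gives the robot as it stands. The module is installed in compiled form; this text tells all that it offers.
- The arm moves only by the tool send_rows, never from a script. Its argument "series" is a list of rows, each an object with "travel": the shift along the tool's x, y, z in cm, a list of three; "dr": the turn, a rotation vector about the tool's x, y, z in degrees, a list of three; "claw": the finger opening in cm, from 0 to 8.7. In form: [{"travel": [tx, ty, tz], "dr": [wx, wy, wz], "claw": claw}, ...]. A call has 1 to 12 rows; each row is the pose to reach, as a shift and turn from the pose commanded when the call began, along the tool's axes at that moment; what a row does not reach only later rows make up. A row lasts 1/12 s, in which the tool goes at most 41.7 mm and 7.16 degrees, less where a joint would pass 70% of its speed; a pose out of reach is approached as far as the arm can. A call with a gripper value outside its range is refused whole. The fingers move at their own pace and stop on an object; "grip_force" is the grip in N (left out, the last holds). Time passes only in rows, so rows that repeat a pose let the fingers close. It gives the time, the measured TCP pose, the force and the opening at its end, in the units of the state.
- env.get_obs(): the state, without advancing time (a new reading comes with each control period).
- env.read_camera(name): name is "scene" or "top" or "wrist"; returns the picture (420x560x3 uint8, blue, green, red); there is no depth.
- env.calibration(name): a dict with "fx", "fy", "cx", "cy" (pixels), "cam_to_world" (4x4, takes a point from camera to world coordinates). Camera axes: x right, y down, z forward; pixel columns grow to the right and rows downward; lengths in m; the calibration is good to about 2 mm. A picture is of the moment at which its call begins: read the wrist's pose just before it. calibration takes no time and is no camera call; for the wrist camera it gives the pose at the moment of the call.
- env.sign_off(): hands the job in, once; it reports no verdict.
The state is a dict: "time_s": time; "qpos": joint angles; "joint_velocities": joint speeds; "effort": joint torques, N m; "tool_pos": TCP position; "tool_rot": TCP orientation; "force": force on the tool from outside, world axes, zero at the start; "wrist_torque": the same for the moment, N m; "grip_width": finger opening in m.
Only numpy, scipy, OpenCV 4.12 (cv2) and the standard library are available. Lean on these libraries where they do the work, as an engineer would, in place of code of your own. Each camera call takes 0.05 s, during which the arm holds its last target. There are 200 camera calls.

### The job

On the reel servicing bench, take the orange lid of the green spares case by its black knob, swing it up to vertical on its rear hinge pins and lift it straight up off the pins. Then stand it upright in the V slot of the wooden lid rack, hinge edge down and knob up, lowering it to the bottom before letting go rather than dropping it.

Things in the scene. Friction and masses are not known exactly. Their poses are not given: they have to be found in the camera images.
- lid_knob (a point): Centre of the orange lid's black barrel knob, 26 mm diameter, 26 mm between flat ends, axis along lid y: fingers closing along y on the ends hold it and it can turn between them as the lid swings. On a thin stalk, 32 mm in front of the lid's edge, free all round, 78 mm above the bench when shut. Axes: lid x from knob to hinge, z out of the lid's outer face. At (-170, 0, 8.5) mm from lid.
- lid: Loose orange lid, 0.24 kg, plate 124 x 154 x 6 mm, shut at the start. Origin mid hinge axis, on the pins' centre line. Two steel hooks (y +-48 mm, tips 12 mm past the axis along lid +x) hold the pins with 3 mm play; slots open along lid +x: with the lid vertical, knob above, it lifts off in 20 mm. Spans z -9.5 to 14.5 mm. Falls if let go part-way. Axes as lid_knob.
- case_pins (a point): Middle of the two horizontal 8 mm steel hinge pins behind the fixed green case (120 x 150 mm, rim 75 mm above the bench). Pin axis along case y, 69.5 mm above the bench, 76 mm behind the case's centre; case x points from the knob side to the hinge side, z up. Inside are small fixed parts. The grey case with the blue lid is another one, screwed shut.
- rack: Fixed dark wooden lid rack, 130 x 130 mm. Origin centre of underside, z up. Two outward leaning walls, 110 mm long, form a V slot along rack y at rack x = 0, ends open: 34 mm wide at its floor (12 mm above the bench), 58 mm at the mouth (95 mm up). The lid stands in it on its hook tips (lid then 24 mm above the bench), either face to the robot, leaning on a wall or not.
Things that resemble listed ones, but are neither listed nor needed, are in the scene too. Of the things that look like the lid, the smaller one is meant.

How it is judged (in metres and radians):
On the way, in this order (a step that is already met when the one before it is completed fails the run):
1. the lid is swung up to within 10 degrees of vertical while its hinge axis is still within 10 mm of the pins (angle between the z axis of lid and the z axis of case_pins, either way round above 1.396 rad and distance between lid and case_pins below 0.01 m), for 0.1 s.
2. the lid, still within 15 degrees of vertical, is lifted at least 25 mm straight up off the pins (within 30 mm sideways) (angle between the z axis of lid and the z axis of case_pins, either way round above 1.309 rad and z of lid in the frame of case_pins above 0.025 m and horizontal distance between lid and case_pins below 0.03 m).
3. the lid is lowered to within 20 mm of the bottom of the rack's slot while still held (z of lid in the frame of rack below 0.044 m and horizontal distance between lid and rack below 0.045 m and z of lid_knob in the frame of rack above 0.16 m and contact force between the fingers and lid above 0.5 N).
At the end, for the whole second after the job is handed in: The lid stands released and at rest in the rack's slot, hinge edge down: hinge axis under 40 mm above the bench, within 25 mm of the slot's centre line and 40 mm of its middle lengthwise; knob up, over 160 mm above the bench (leaning up to about 30 degrees is fine) (z of lid in the frame of rack below 0.04 m and x of lid in the frame of rack between -0.025 and 0.025 m and y of lid in the frame of rack between -0.04 and 0.04 m and z of lid_knob in the frame of rack above 0.16 m and linear speed of lid below 0.03 m/s); the robot touches nothing.
It also fails if it takes over 48 s, if anything falls off the work surface, if the arm or the gripper's body presses on something with over 40 N, if the wrist force passes 120 N, or if a joint passes its speed limit or range.

## Working session

There is one attempt and no reset: what is moved stays moved. The work goes in short steps, Python scripts to look and compute and a tool call to move; the robot and the scene stay as the last step left them, time stands still between calls to the robot, and variables do not carry over. Pictures are saved under pics/ and viewed, on a budget of 10 in all, crops included, one or two more only if the job needs it, and the job is handed in when it is done.

Besides the shell and the picture viewer there is one more tool, called as name(argument=value, ...) on one line, values as JSON. send_rows: Moves the arm, as the interface text tells. Its arguments: {"type":"object","properties":{"series":{"type":"array"},"grip_force":{"type":"number"}},"required":["series"]}

```bash
mkdir -p pics
cat > h.py <<'E'
import numpy as np, cv2
from cell import env
from scipy.spatial.transform import Rotation as R
def snap(n,f=None):
    c=env.calibration(n); im=env.read_camera(n)
    if f: cv2.imwrite('pics/'+f,im)
    return im,c
def ray(c,u,v):
    T=np.array(c['cam_to_world']); d=np.array([(u-c['cx'])/c['fx'],(v-c['cy'])/c['fy'],1]); return T[:3,3],T[:3,:3]@d
def plane(c,u,v,z):
    o,d=ray(c,u,v); return o+d*(z-o[2])/d[2]
def tri(rs):
    A=0;b=0
    for o,d in rs:
        d=d/np.linalg.norm(d);P=np.eye(3)-np.outer(d,d);A=A+P;b=b+P@o
    return np.linalg.solve(A,b)
def proj(c,p):
    q=np.linalg.inv(np.array(c['cam_to_world']))@np.append(p,1); return c['fx']*q[0]/q[2]+c['cx'],c['fy']*q[1]/q[2]+c['cy']
E
python3 - <<'E'
from h import *
print(env.get_obs())
a,c=snap('scene','s.png');b,d=snap('top','t.png')
cv2.imwrite('pics/st.png',np.hstack([a,b])[:, :]) 
w,e=snap('wrist','w.png')
for q in(c,d,e):print(np.round(q['cam_to_world'],3).tolist(),q['fx'],q['cx'],q['cy'])
E
```

```text
{'time_s': 0.0, 'qpos': array([-66.91456734,  18.437644  ,  -4.01538389,  83.1759036 ,
         1.29623695,  78.53953706,  -3.26051336]), 'joint_velocities': array([ 0.07617424, -0.00476521,  0.05620674, -0.07131071, -0.03202246,
        0.05730051, -0.0605825 ]), 'effort': array([-9.02982538e-04, -4.91270900e+01, -4.04385868e-01, -3.12528098e+01,
       -6.38859300e-02,  4.36129177e-02,  1.76507710e-04]), 'tool_pos': array([0.24625694, 0.60094767, 0.22146876]), 'tool_rot': array([-1.79892227e+02,  7.02212481e-03,  1.57723939e+02]), 'force': array([0.82975472, 0.30233241, 0.10387835]), 'wrist_torque': array([-0.02776209,  0.01690575, -0.04086792]), 'grip_width': 0.08713534380538304}
[[0.708, 0.516, -0.481, 0.929], [0.706, -0.518, 0.483, -0.497], [0.0, -0.682, -0.732, 0.78], [0.0, 0.0, 0.0, 1.0]] 440.83650160943426 276.78537623560874 212.41726212491122
[[0.02, -0.989, 0.149, 0.333], [-0.999, -0.016, 0.028, -0.047], [-0.025, -0.15, -0.988, 1.127], [0.0, 0.0, 0.0, 1.0]] 491.59767924184956 273.9077977020003 212.85081274675213
[[0.379, 0.889, 0.255, 0.177], [0.925, -0.363, -0.108, 0.629], [-0.003, 0.277, -0.961, 0.383], [0.0, 0.0, 0.0, 1.0]] 370.2332859378248 280.75786876710174 209.1787772764813
```

View pics/s.png

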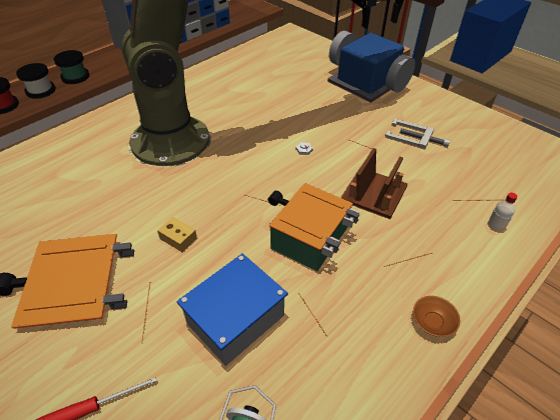

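View pics/t.png

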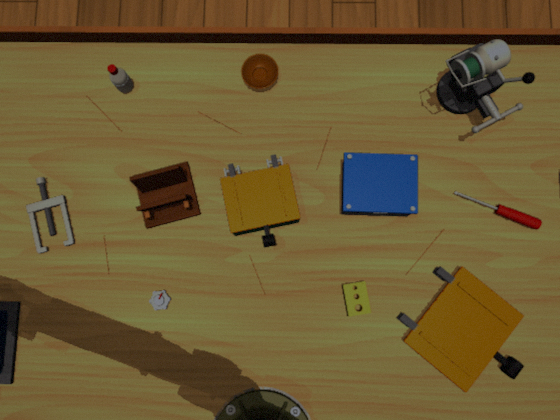

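The scene view shows the small orange lid on the green case around (310,215), with its knob at about (277,199) and the rack at (378,190). In the top view the knob is at (269,238), the hooks at (233,169) and (276,161), and the rack at about (165,195). The larger orange lid, at lower right in the top view, is the decoy. I'll enlarge the relevant crops.

Run:
```python
from h import *
a=cv2.imread('pics/s.png');b=cv2.imread('pics/t.png')
A=cv2.resize(a[140:280,260:420],None,fx=2.5,fy=2.5,interpolation=cv2.INTER_CUBIC)
B=cv2.resize(b[145:255,120:310],(800,463)[:2],interpolation=cv2.INTER_CUBIC)
B=cv2.resize(b[145:255,125:310],None,fx=2.16,fy=2.16,interpolation=cv2.INTER_CUBIC)
C=np.zeros((600,800,3),np.uint8);C[:350,:400]=A;C[:B.shape[0],400:400+B.shape[1]]=np.clip(B*1.8,0,255)[:, :400]
cv2.imwrite('pics/c.png',C[:360])
ct=env.calibration('top');cs=env.calibration('scene')
for im,c,n,roi in((a,cs,'s',(170,270,270,360)),(b,ct,'t',(155,250,210,310))):
    y0,y1,x0,x1=roi
    h=cv2.cvtColor(im,cv2.COLOR_BGR2HSV)
    m=np.zeros(im.shape[:2],np.uint8);sub=h[y0:y1,x0:x1]
    m[y0:y1,x0:x1]=cv2.inRange(sub,(8,190,90),(22,255,255))
    cn=max(cv2.findContours(m,0,1)[0],key=cv2.contourArea)
    ap=cv2.approxPolyDP(cn,5,True)[:,0]
    print(n,cv2.contourArea(cn),ap.tolist())
    for p in ap:print(np.round(plane(c,*p,0.081),3))
    m2=((im.max(2)<45)*255).astype(np.uint8)
    k=(185,215,265,292) if n=='s' else (225,250,255,282)
    mm=np.zeros_like(m2);mm[k[0]:k[1],k[2]:k[3]]=m2[k[0]:k[1],k[2]:k[3]]
    nn,_,st,ce=cv2.connectedComponentsWithStats(mm)
    print('knob',st[1:].tolist(),ce[1:].tolist())
```

```text
s 2867.0 [[304, 184], [270, 226], [320, 249], [352, 203]]
[0.45  0.072 0.081]
[ 0.486 -0.073  0.081]
[ 0.601 -0.045  0.081]
[0.567 0.102 0.081]
knob [[268, 191, 20, 15, 172]] [[276.75581395348837, 198.5581395348837]]
t 3763.0 [[288, 164], [221, 178], [231, 232], [299, 218]]
[ 0.599 -0.046  0.081]
[0.566 0.099 0.081]
[0.448 0.073 0.081]
[ 0.481 -0.072  0.081]
knob [[255, 225, 27, 22, 223]] [[267.8385650224215, 235.38116591928252]]
```

View pics/c.png

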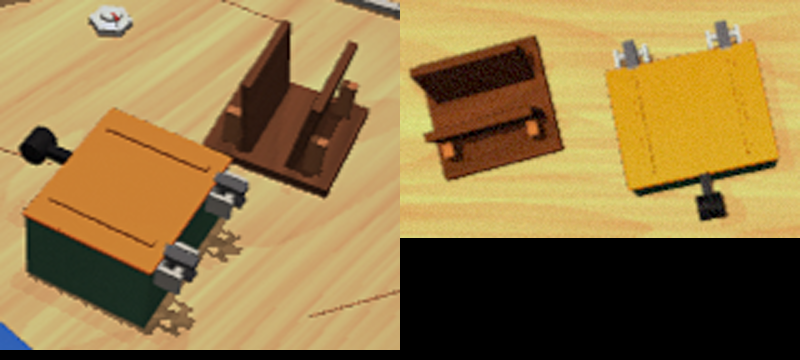

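```bash
cat >> h.py <<'E'
def go(p,yaw):
    o=env.get_obs();r=R.from_euler('xyz',o['tool_rot'],degrees=True)
    t=R.from_euler('xyz',[180,0,yaw],degrees=True)
    print('travel',np.round(r.inv().apply(np.array(p)-o['tool_pos'])*100,2),'dr',np.round((r.inv()*t).as_rotvec(degrees=True),2),'n>=',np.linalg.norm(np.array(p)-o['tool_pos'])/.0417)
E
python3 - <<'E'
from h import *
ct=env.calibration('top');cs=env.calibration('scene')
k=tri([ray(ct,269,240.4),ray(cs,274.8,198)]);print('knob',k,proj(ct,k),proj(cs,k))
f=lambda x,y:(125+(x-400)/2.16,145+y/2.16)
for n,p,z in(('bFL',(448,180),.01),('bFR',(562,150),.01),('wBLtop',(412,70),.1),('wBRtop',(534,37),.1),('wFLtop',(426,138),.1),('wFRtop',(543,110),.1)):print(n,np.round(plane(ct,*f(*p),z),3))
for n,p in(('wallnear-top-a',(290,22)),('b',(241,60)),('c',(355,43)),('d',(318,105))):print(n,np.round(plane(cs,260+p[0]/2.5,140+p[1]/2.5,.1),3))
go([.45,.2,.32],-167)
E
```

```text
knob [ 0.43243345 -0.00731629  0.07919733] (np.float64(268.4895353966184), np.float64(239.95699329115803)) (np.float64(274.1610489536823), np.float64(198.08327051725456))
bFL [0.461 0.275 0.01 ]
bFR [0.495 0.155 0.01 ]
wBLtop [0.56  0.292 0.1  ]
wBRtop [0.596 0.171 0.1  ]
wFLtop [0.492 0.274 0.1  ]
wFRtop [0.522 0.159 0.1  ]
wallnear-top-a [0.503 0.273 0.1  ]
b [0.504 0.194 0.1  ]
c [0.566 0.291 0.1  ]
d [0.591 0.194 0.1  ]
travel [-34.05 -29.41  -9.78] dr [-8.000e-02 -2.000e-02 -3.528e+01] n>= 11.041649624195724
```

send_rows(series=[{"travel": [-3,-2.6,-3],"dr": [0,0,-6],"claw": 8.7},{"travel": [-6,-5.2,-6],"dr": [0,0,-12],"claw": 8.7},{"travel": [-9,-7.8,-9],"dr": [0,0,-18],"claw": 8.7},{"travel": [-12,-10.5,-9.8],"dr": [0,0,-24],"claw": 8.7},{"travel": [-15,-13,-9.8],"dr": [0,0,-30],"claw": 8.7},{"travel": [-18,-15.6,-9.8],"dr": [0,0,-35.3],"claw": 8.7},{"travel": [-21,-18.1,-9.8],"dr": [0,0,-35.3],"claw": 8.7},{"travel": [-24,-20.7,-9.8],"dr": [0,0,-35.3],"claw": 8.7},{"travel": [-27,-23.3,-9.8],"dr": [0,0,-35.3],"claw": 8.7},{"travel": [-30,-26,-9.8],"dr": [0,0,-35.3],"claw": 8.7},{"travel": [-32.5,-28,-9.8],"dr": [0,0,-35.3],"claw": 8.7},{"travel": [-34,-29.4,-9.8],"dr": [0,0,-35.3],"claw": 8.7}])

```text
time_s: 1.15
tool_pos: [0.4519, 0.1947, 0.3207]
tool_rot: [-179.9, 0.1, -167.4]
force: [0.9, -0.5, -0.2]
grip_width: 0.0868
```

Run:
```python
from h import *
w,c=snap('wrist');cv2.imwrite('pics/w1.png',cv2.resize(w,(784,588),interpolation=cv2.INTER_CUBIC))
import json;json.dump({k:np.array(v).tolist() for k,v in c.items()},open('w1.json','w'))
o=env.get_obs();print(o['time_s'],o['tool_pos'],o['tool_rot'],o['qpos'])
go([.4325,-.0073,.16],-167);go([.4325,-.0073,.06],-167)
```

```text
1.2 [0.45306051 0.19193766 0.32074871] [-1.79826247e+02  6.33276870e-02 -1.67618853e+02] [-39.54056334  -3.14102662  12.79046191  96.08349603   0.88032499
  86.96192863  75.56595452]
travel [  6.3  -18.97  16.13] dr [-0.17  0.06 -0.62] n>= 6.158847121986094
travel [  6.31 -18.94  26.13] dr [-0.17  0.06 -0.62] n>= 7.884849449004926
```

View pics/w1.png

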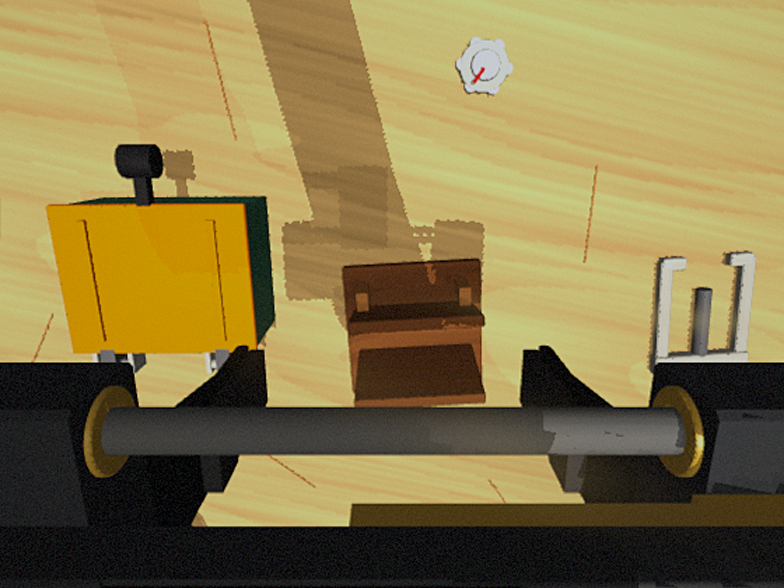

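The wrist view shows the rack from above. Its base front edge runs from about (343,268) to (480,260), the front wall top is at v≈310–327, the floor/back-wall seam at about (358,348)–(478,344), and the back wall top at v≈400. Next I'll locate the rack from these edges while moving above the knob.

Run:
```python
from h import *
import json
c=json.load(open('w1.json'))
a=np.radians(15.5)
for n,l,r,z,off in(('baseF',(343,267),(480,260),.012,-65),('seam',(358,348),(478,344),.012,17),('FtopIn',(350,327),(484,323),.095,-29),('BtopIn',(356,401),(484,397),.095,29)):
    P,Q=[plane(c,x/1.4,y/1.4,z) for x,y in(l,r)]
    m=(P+Q)/2;d=Q-P
    ang=np.degrees(np.arctan2(d[1],d[0]))-90
    u=np.array([np.cos(a),np.sin(a),0])
    print(n,np.round(P,3),np.round(Q,3),'len',np.linalg.norm(d),'yaw',ang,'ctr',np.round(m-u*off/1000,4))
k=plane(c,139/1.4,161/1.4,.078);print('knob',k)
```

```text
baseF [0.497 0.155 0.012] [0.462 0.278 0.012] len 0.1272459108021123 yaw 15.659156693241783 ctr [0.5423 0.2337 0.012 ]
seam [0.573 0.185 0.012] [0.543 0.298 0.012] len 0.11664297196130208 yaw 14.738504774274816 ctr [0.5418 0.2368 0.012 ]
FtopIn [0.523 0.174 0.095] [0.496 0.276 0.095] len 0.10595505489788334 yaw 14.495373550869388 ctr [0.5372 0.2329 0.095 ]
BtopIn [0.585 0.191 0.095] [0.558 0.294 0.095] len 0.10564092826747165 yaw 14.689981653437144 ctr [0.5438 0.2348 0.095 ]
knob [ 0.43325101 -0.0081648   0.078     ]
```

send_rows(series=[{"travel": [1,-3,2.5],"dr": [0,0,0],"claw": 8.7},{"travel": [2,-6,5],"dr": [0,0,-0.6],"claw": 8.7},{"travel": [3,-9,7.5],"dr": [0,0,-0.6],"claw": 8.7},{"travel": [4,-12,10],"dr": [0,0,-0.6],"claw": 8.7},{"travel": [5,-15,12.5],"dr": [0,0,-0.6],"claw": 8.7},{"travel": [6,-18,15],"dr": [0,0,-0.6],"claw": 8.7},{"travel": [6.3,-19,16],"dr": [0,0,-0.6],"claw": 8.7},{"travel": [6.3,-19,16],"dr": [0,0,-0.6],"claw": 8.7},{"travel": [6.3,-19,16],"dr": [0,0,-0.6],"claw": 8.7}])

```text
time_s: 1.95
tool_pos: [0.431, 0.0019, 0.1607]
tool_rot: [180.0, -0.0, -166.4]
force: [-0.4, 1.2, 0.9]
grip_width: 0.0874
```

Run:
```python
from h import *
w,c=snap('wrist');cv2.imwrite('pics/w2.png',cv2.resize(w,(784,588),interpolation=cv2.INTER_CUBIC))
import json;json.dump({k:np.array(v).tolist() for k,v in c.items()},open('w2.json','w'))
o=env.get_obs();print(o['time_s'],o['tool_pos'],o['tool_rot'])
go([.4325,-.0073,.06],-167)
```

```text
2.0 [0.43178818 0.00283415 0.16146117] [ 1.79966764e+02  8.75628595e-02 -1.66301836e+02]
travel [ 0.19 -1.01 10.15] dr [0.03 0.09 0.7 ] n>= 2.4452878539906493
```

View pics/w2.png

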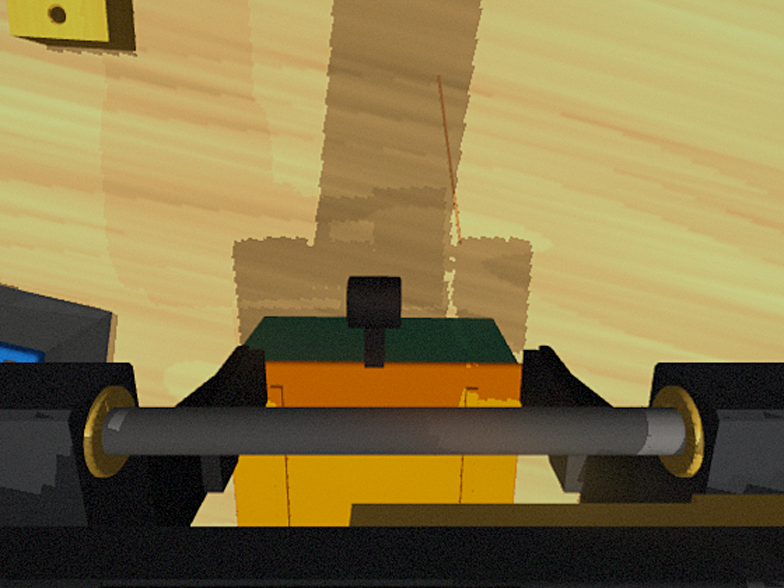

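The wrist view from above shows the knob barrel centred at about (374,302). It sits roughly 1 cm to one side of the finger mid-line at u≈393.

Run:
```python
from h import *
import json
c=json.load(open('w2.json'));c1=json.load(open('w1.json'))
print(plane(c,374/1.4,302/1.4,.078),tri([ray(c,374/1.4,302/1.4),ray(c1,139/1.4,161/1.4)]))
L,Q=plane(c,347/1.4,287/1.4,.085),plane(c,401/1.4,287/1.4,.085);print(np.degrees(np.arctan2(*(Q-L)[[1,0]])))
o=env.get_obs();print(o['time_s'],o['tool_pos'],o['tool_rot'])
go([.433,-.0075,.06],-167)
```

```text
[ 0.4329964  -0.00829887  0.078     ] [ 0.43321754 -0.00831359  0.07758622]
103.58658575209891
2.0 [0.43178818 0.00283415 0.16146117] [ 1.79966764e+02  8.75628595e-02 -1.66301836e+02]
travel [ 0.14 -1.04 10.15] dr [0.03 0.09 0.7 ] n>= 2.4458822525282238
```

send_rows(series=[{"travel": [0,-1,0],"dr": [0,0,0],"claw": 8.7},{"travel": [0,-1,3],"dr": [0,0,0],"claw": 8.7},{"travel": [0,-1,6],"dr": [0,0,0],"claw": 8.7},{"travel": [0,-1,9],"dr": [0,0,0],"claw": 8.7},{"travel": [0,-1,10.1],"dr": [0,0,0],"claw": 8.7},{"travel": [0,-1,10.1],"dr": [0,0,0],"claw": 8.7},{"travel": [0,-1,10.1],"dr": [0,0,0],"claw": 8.7}])

```text
time_s: 2.58
tool_pos: [0.4342, -0.0079, 0.0601]
tool_rot: [-180.0, 0.0, -166.3]
force: [-0.0, 0.4, -0.1]
grip_width: 0.0874
```

send_rows(series=[{"travel": [0,0,0],"dr": [0,0,0],"claw": 0},{"travel": [0,0,0],"dr": [0,0,0],"claw": 0},{"travel": [0,0,0],"dr": [0,0,0],"claw": 0},{"travel": [0,0,0],"dr": [0,0,0],"claw": 0},{"travel": [0,0,0],"dr": [0,0,0],"claw": 0},{"travel": [0,0,0],"dr": [0,0,0],"claw": 0},{"travel": [0,0,0],"dr": [0,0,0],"claw": 0},{"travel": [0,0,0],"dr": [0,0,0],"claw": 0}], grip_force=25)

```text
time_s: 3.25
tool_pos: [0.4334, -0.0085, 0.0596]
tool_rot: [180.0, 0.0, -166.4]
force: [0.5, 0.4, -0.6]
grip_width: 0.0413
```

Run:
```python
from h import *
o=env.get_obs();print(o['time_s'],o['tool_pos'],o['tool_rot'],o['force'],o['grip_width'])
w,c=snap('wrist','w3.png')
```

```text
3.25 [ 0.43339113 -0.00848811  0.05959684] [ 1.79995181e+02  4.30708779e-03 -1.66382044e+02] [ 0.4622927   0.37292048 -0.61052603] 0.04133851789453468
```

View pics/w3.png

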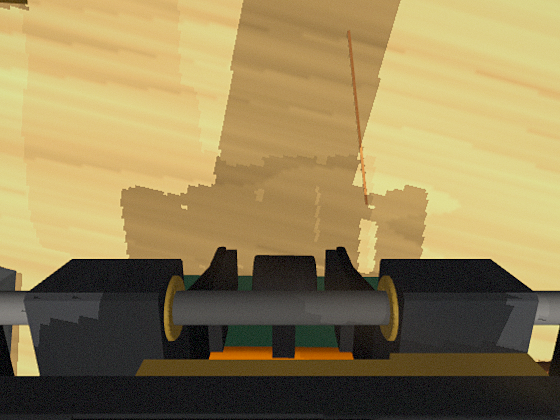

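The knob sits centred between the closing fingers, so I'll finish the close and then start the swing.

send_rows(series=[{"travel": [0,0,0],"dr": [0,0,0],"claw": 0},{"travel": [0,0,0],"dr": [0,0,0],"claw": 0},{"travel": [0,0,0],"dr": [0,0,0],"claw": 0},{"travel": [0,0,0],"dr": [0,0,0],"claw": 0},{"travel": [0,0,0],"dr": [0,0,0],"claw": 0},{"travel": [0,0,0],"dr": [0,0,0],"claw": 0}])

```text
time_s: 3.8
tool_pos: [0.4333, -0.0083, 0.0595]
tool_rot: [180.0, -0.0, -166.4]
force: [-0.4, 1.1, -0.2]
grip_width: 0.0258
```

send_rows(series=[{"travel": [-0.1,0,-1.18],"dr": [0,0,0],"claw": 0},{"travel": [-0.28,0,-2.36],"dr": [0,0,0],"claw": 0},{"travel": [-0.55,0,-3.52],"dr": [0,0,0],"claw": 0},{"travel": [-0.89,0,-4.65],"dr": [0,0,0],"claw": 0},{"travel": [-1.32,0,-5.76],"dr": [0,0,0],"claw": 0},{"travel": [-1.82,0,-6.84],"dr": [0,0,0],"claw": 0},{"travel": [-2.39,0,-7.88],"dr": [0,0,0],"claw": 0},{"travel": [-3.03,0,-8.88],"dr": [0,0,0],"claw": 0},{"travel": [-3.75,0,-9.83],"dr": [0,0,0],"claw": 0},{"travel": [-4.52,0,-10.73],"dr": [0,0,0],"claw": 0},{"travel": [-5.36,0,-11.57],"dr": [0,0,0],"claw": 0},{"travel": [-6.26,0,-12.35],"dr": [0,0,0],"claw": 0}])

```text
time_s: 4.8
tool_pos: [0.4942, 0.0064, 0.1837]
tool_rot: [180.0, -0.1, -166.4]
force: [-1.2, 0.7, -2.0]
grip_width: 0.0257
```

Run:
```python
from h import *
o=env.get_obs();print(o['time_s'],o['tool_pos'],o['tool_rot'],o['force'],o['wrist_torque'],o['grip_width'])
a,c=snap('scene');b,_=snap('top')
A=cv2.resize(a[100:280,230:430],None,fx=2,fy=2);B=cv2.resize(b[130:310,180:360],None,fx=2,fy=2)
cv2.imwrite('pics/m1.png',np.hstack([A,B]))
```

```text
4.8 [0.49419415 0.00641617 0.18365157] [ 1.79982692e+02 -8.94808148e-02 -1.66373209e+02] [-1.22847548  0.72220418 -2.01742357] [-0.06462755  0.52368477 -0.05630913] 0.025747590787109177
```

View pics/m1.png

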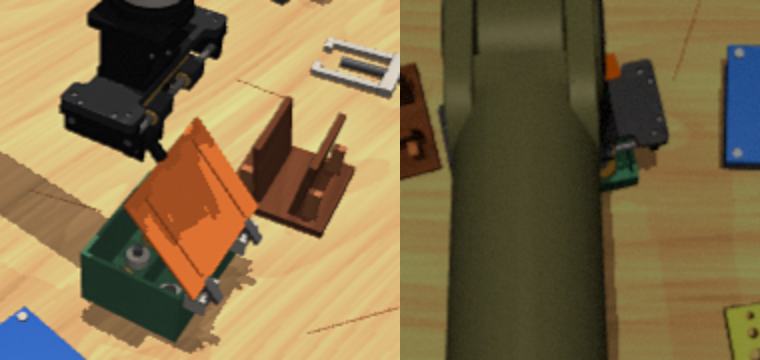

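The lid is about 48° open and still on its pins, gripped at 26 mm opening. I'll take it on to vertical, then hold.

send_rows(series=[{"travel": [-0.94,0,-0.72],"dr": [0,0,0],"claw": 0},{"travel": [-1.94,0,-1.37],"dr": [0,0,0],"claw": 0},{"travel": [-2.98,0,-1.95],"dr": [0,0,0],"claw": 0},{"travel": [-4.05,0,-2.45],"dr": [0,0,0],"claw": 0},{"travel": [-5.16,0,-2.88],"dr": [0,0,0],"claw": 0},{"travel": [-6.3,0,-3.23],"dr": [0,0,0],"claw": 0},{"travel": [-7.45,0,-3.5],"dr": [0,0,0],"claw": 0},{"travel": [-8.63,0,-3.69],"dr": [0,0,0],"claw": 0},{"travel": [-9.81,0,-3.8],"dr": [0,0,0],"claw": 0},{"travel": [-11,0,-3.82],"dr": [0,0,0],"claw": 0},{"travel": [-11.59,0,-3.8],"dr": [0,0,0],"claw": 0},{"travel": [-11.59,0,-3.8],"dr": [0,0,0],"claw": 0}])

```text
time_s: 5.9
tool_pos: [0.6076, 0.0335, 0.2209]
tool_rot: [-179.9, 0.0, -166.4]
force: [-0.6, -0.5, 1.6]
grip_width: 0.0255
```

send_rows(series=[{"travel": [0,0,0],"dr": [0,0,0],"claw": 0},{"travel": [0,0,0],"dr": [0,0,0],"claw": 0},{"travel": [0,0,0],"dr": [0,0,0],"claw": 0},{"travel": [0,0,0],"dr": [0,0,0],"claw": 0}])

```text
time_s: 6.23
tool_pos: [0.6066, 0.0333, 0.221]
tool_rot: [180.0, 0.0, -166.4]
force: [0.2, 0.3, -1.4]
grip_width: 0.0259
```

Run:
```python
from h import *
o=env.get_obs();print(o['time_s'],o['tool_pos'],o['tool_rot'],o['force'],o['wrist_torque'],o['grip_width'])
a,c=snap('scene')
cv2.imwrite('pics/m2.png',cv2.resize(a[80:290,250:450],None,fx=2.5,fy=2.5))
cv2.imwrite('pics/m2s.png',a)
```

```text
6.2333 [0.60660535 0.03332628 0.22100878] [ 1.79998888e+02  1.96958008e-02 -1.66391846e+02] [ 0.24976527  0.33891824 -1.36904645] [-0.17114489 -0.08938297  0.00427093] 0.0258652224181756
```

View pics/m2.png

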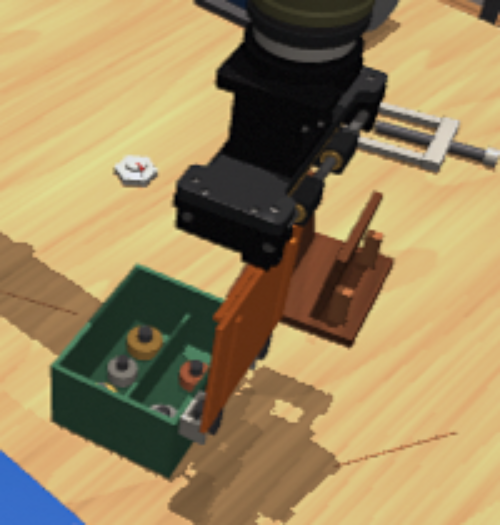

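The lid is vertical on its pins. Now I'll lift it straight up 7.5 cm.

send_rows(series=[{"travel": [0,0,-0.6],"dr": [0,0,0],"claw": 0},{"travel": [0,0,-1.2],"dr": [0,0,0],"claw": 0},{"travel": [0,0,-1.8],"dr": [0,0,0],"claw": 0},{"travel": [0,0,-2.4],"dr": [0,0,0],"claw": 0},{"travel": [0,0,-3.0],"dr": [0,0,0],"claw": 0},{"travel": [0,0,-3.6],"dr": [0,0,0],"claw": 0},{"travel": [0,0,-4.4],"dr": [0,0,0],"claw": 0},{"travel": [0,0,-5.2],"dr": [0,0,0],"claw": 0},{"travel": [0,0,-6.0],"dr": [0,0,0],"claw": 0},{"travel": [0,0,-7],"dr": [0,0,0],"claw": 0},{"travel": [0,0,-7.5],"dr": [0,0,0],"claw": 0},{"travel": [0,0,-7.5],"dr": [0,0,0],"claw": 0}])

```text
time_s: 7.28
tool_pos: [0.6077, 0.0335, 0.298]
tool_rot: [-180.0, 0.2, -166.4]
force: [0.3, -0.8, -2.3]
grip_width: 0.0258
```

Run:
```python
from h import *
o=env.get_obs();print(o['time_s'],o['tool_pos'],o['tool_rot'],o['force'],o['wrist_torque'],o['grip_width'])
a,c=snap('scene')
cv2.imwrite('pics/m3.png',cv2.resize(a[60:290,250:450],None,fx=2,fy=2))
# lid axis over rack centre; knob is 8.5 mm along +lid-z (-tool x)
u=np.array([np.cos(np.radians(15)),np.sin(np.radians(15)),0])
p=np.array([.541,.234,o['tool_pos'][2]])+.0085*u;print(p);go(p,-165)
```

```text
7.2833 [0.6077193  0.03349836 0.29804527] [-1.79985627e+02  1.74793176e-01 -1.66380710e+02] [ 0.32452446 -0.76889528 -2.25009119] [0.08679192 0.04739741 0.01311518] 0.02582654589208119
[0.54921037 0.23619996 0.29804527]
travel [ 0.87 21.07 -0.11] dr [-0.01  0.09 -1.38] n>= 5.057116792203689
```

View pics/m3.png

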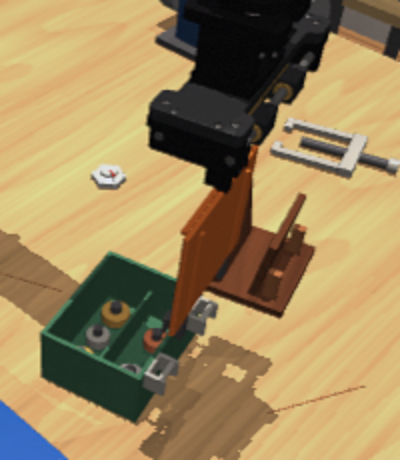

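The lid is off the pins and hanging vertical, with 2.3 N carried. Next I'll carry it over the rack.

send_rows(series=[{"travel": [0.05,0.6,0],"dr": [0,0,0],"claw": 0},{"travel": [0.1,2,0],"dr": [0,0,-0.3],"claw": 0},{"travel": [0.2,4,0],"dr": [0,0,-0.5],"claw": 0},{"travel": [0.3,6.3,0],"dr": [0,0,-0.7],"claw": 0},{"travel": [0.4,8.7,0],"dr": [0,0,-0.9],"claw": 0},{"travel": [0.6,11.1,0],"dr": [0,0,-1.1],"claw": 0},{"travel": [0.7,13.5,0],"dr": [0,0,-1.4],"claw": 0},{"travel": [0.8,15.8,0],"dr": [0,0,-1.4],"claw": 0},{"travel": [0.9,17.8,0],"dr": [0,0,-1.4],"claw": 0},{"travel": [1,19.5,0],"dr": [0,0,-1.4],"claw": 0},{"travel": [1.1,20.6,0],"dr": [0,0,-1.4],"claw": 0},{"travel": [1.1,21.1,0],"dr": [0,0,-1.4],"claw": 0}])

```text
time_s: 8.33
tool_pos: [0.5446, 0.2395, 0.2954]
tool_rot: [179.9, -0.1, -164.7]
force: [0.1, -0.8, -3.4]
grip_width: 0.0258
```

send_rows(series=[{"travel": [0,0,0],"dr": [0,0,0],"claw": 0},{"travel": [0,0,0],"dr": [0,0,0],"claw": 0},{"travel": [0,0,0],"dr": [0,0,0],"claw": 0},{"travel": [0,0,0],"dr": [0,0,0],"claw": 0},{"travel": [0,0,0],"dr": [0,0,0],"claw": 0}])

```text
time_s: 8.75
tool_pos: [0.547, 0.2348, 0.2962]
tool_rot: [-180.0, 0.0, -165.1]
force: [-0.0, -0.3, -2.5]
grip_width: 0.0258
```

Run:
```python
from h import *
o=env.get_obs();print(o['time_s'],o['tool_pos'],o['tool_rot'],o['force'],o['grip_width'])
a,c=snap('scene');w,cw=snap('wrist')
A=cv2.resize(a[60:230,310:450],None,fx=2.5,fy=2.5)
B=cv2.resize(w,(435,326));C=np.zeros((425,785,3),np.uint8);C[:,:350]=A;C[:326,350:]=B
cv2.imwrite('pics/m4.png',C)
u=np.array([np.cos(np.radians(15)),np.sin(np.radians(15)),0])
p=np.array([.541,.234,o['tool_pos'][2]])+.006*u;go(p,-165)
```

```text
8.75 [0.54695949 0.23480703 0.29618244] [-1.79988081e+02  1.31087302e-02 -1.65091420e+02] [-0.02922215 -0.25843007 -2.54260241] 0.02579177550548227
travel [-0.01  0.02 -0.  ] dr [-0.    0.01 -0.04] n>= 0.005595541118096252
```

View pics/m4.png

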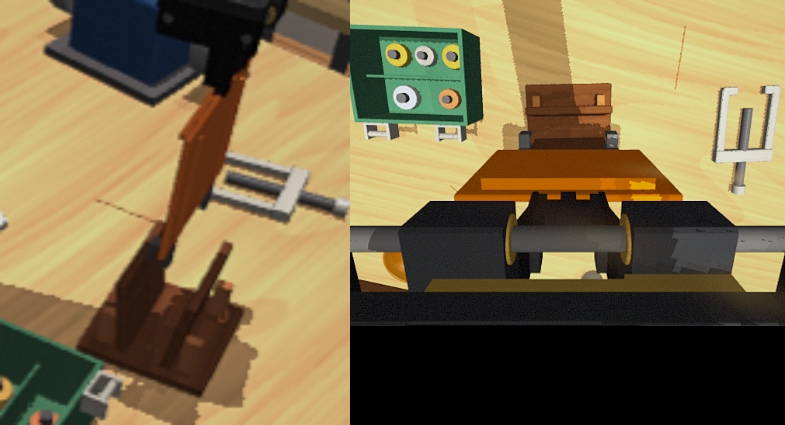

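The lid hangs above the rack slot, with its hooks visible at wrist pixels of about (225,180) and (339,180). I'll compare those with what a vertical lid would project to.

Run:
```python
from h import *
c=env.calibration('wrist');o=env.get_obs()
r=np.radians(15);u=np.array([np.cos(r),np.sin(r),0]);v=np.array([-u[1],u[0],0])
k=o['tool_pos']+[0,0,.019]
for tilt in(-6,0,6):
    t=np.radians(tilt); X=np.array([0,0,-1])*np.cos(t)+u*np.sin(t); Z=u*np.cos(t)+np.array([0,0,1])*np.sin(t)
    L=k+.170*X-.0085*Z
    print(tilt,[np.round(proj(c,L+s*.048*v+.012*X+q*Z),0) for s in(-1,1) for q in(-.0095,.0145)],[np.round(proj(c,L-.014*X+.0115*Z+.077*s*v)) for s in(1,-1)])
w=cv2.imread('pics/m4.png')
```

```text
-6 [array([226., 149.]), array([228., 176.]), array([338., 149.]), array([336., 176.])] [array([376., 181.]), array([188., 181.])]
0 [array([228., 170.]), array([229., 196.]), array([336., 170.]), array([335., 196.])] [array([375., 200.]), array([190., 201.])]
6 [array([229., 191.]), array([229., 217.]), array([335., 191.]), array([335., 217.])] [array([374., 220.]), array([191., 220.])]
```

The hooks match a zero-tilt, centred lid. Now I'll lower it most of the way.

send_rows(series=[{"travel": [0,0,1],"dr": [0,0,0],"claw": 0},{"travel": [0,0,2],"dr": [0,0,0],"claw": 0},{"travel": [0,0,3],"dr": [0,0,0],"claw": 0},{"travel": [0,0,4],"dr": [0,0,0],"claw": 0},{"travel": [0,0,5],"dr": [0,0,0],"claw": 0},{"travel": [0,0,6],"dr": [0,0,0],"claw": 0},{"travel": [0,0,7],"dr": [0,0,0],"claw": 0},{"travel": [0,0,8],"dr": [0,0,0],"claw": 0},{"travel": [0,0,9],"dr": [0,0,0],"claw": 0},{"travel": [0,0,10],"dr": [0,0,0],"claw": 0},{"travel": [0,0,10.7],"dr": [0,0,0],"claw": 0},{"travel": [0,0,11.2],"dr": [0,0,0],"claw": 0}])

```text
time_s: 9.85
tool_pos: [0.5461, 0.2359, 0.1828]
tool_rot: [-180.0, -0.1, -165.0]
force: [-0.0, -0.8, -2.3]
grip_width: 0.026
```

send_rows(series=[{"travel": [0,0,0.2],"dr": [0,0,0],"claw": 0},{"travel": [0,0,0.4],"dr": [0,0,0],"claw": 0},{"travel": [0,0,0.6],"dr": [0,0,0],"claw": 0},{"travel": [0,0,0.6],"dr": [0,0,0],"claw": 0},{"travel": [0,0,0.6],"dr": [0,0,0],"claw": 0}])

```text
time_s: 10.27
tool_pos: [0.5467, 0.2362, 0.1784]
tool_rot: [180.0, 0.0, -165.0]
force: [0.0, 0.9, -2.6]
grip_width: 0.0259
```

send_rows(series=[{"travel": [0,0,0.1],"dr": [0,0,0],"claw": 0},{"travel": [0,0,0.2],"dr": [0,0,0],"claw": 0},{"travel": [0,0,0.3],"dr": [0,0,0],"claw": 0},{"travel": [0,0,0.3],"dr": [0,0,0],"claw": 0},{"travel": [0,0,0.3],"dr": [0,0,0],"claw": 0}])

```text
time_s: 10.68
tool_pos: [0.5475, 0.2364, 0.1771]
tool_rot: [180.0, 0.2, -165.0]
force: [-1.0, 0.2, 5.5]
grip_width: 0.0258
```

Contact force rose to +5.5 N at the expected height, so the lid is on the slot floor. I'll release and rise.

send_rows(series=[{"travel": [0,0,-0.1],"dr": [0,0,0],"claw": 0},{"travel": [0,0,-0.1],"dr": [0,0,0],"claw": 3},{"travel": [0,0,-0.1],"dr": [0,0,0],"claw": 4},{"travel": [0,0,-0.1],"dr": [0,0,0],"claw": 5},{"travel": [0,0,-0.1],"dr": [0,0,0],"claw": 6},{"travel": [0,0,-0.1],"dr": [0,0,0],"claw": 7},{"travel": [0,0,-0.1],"dr": [0,0,0],"claw": 7},{"travel": [0,0,-0.1],"dr": [0,0,0],"claw": 7},{"travel": [0,0,-0.1],"dr": [0,0,0],"claw": 7},{"travel": [0,0,-0.1],"dr": [0,0,0],"claw": 7}])

```text
time_s: 11.52
tool_pos: [0.5465, 0.2361, 0.176]
tool_rot: [180.0, 0.0, -165.0]
force: [-0.0, -0.9, 0.1]
grip_width: 0.0683
```

send_rows(series=[{"travel": [0,0,-1],"dr": [0,0,0],"claw": 7},{"travel": [0,0,-2],"dr": [0,0,0],"claw": 7},{"travel": [0,0,-3.5],"dr": [0,0,0],"claw": 7},{"travel": [0,0,-5],"dr": [0,0,0],"claw": 7},{"travel": [0,0,-7],"dr": [0,0,0],"claw": 7},{"travel": [0,0,-9],"dr": [0,0,0],"claw": 7},{"travel": [0,0,-11],"dr": [0,0,0],"claw": 7},{"travel": [0,0,-13],"dr": [0,0,0],"claw": 7},{"travel": [0,0,-14],"dr": [0,0,0],"claw": 7},{"travel": [0,0,-14],"dr": [0,0,0],"claw": 7},{"travel": [0,0,-14],"dr": [0,0,0],"claw": 7},{"travel": [0,0,-14],"dr": [0,0,0],"claw": 7}])

```text
time_s: 12.52
tool_pos: [0.546, 0.2359, 0.3149]
tool_rot: [-180.0, -0.1, -165.0]
force: [0.3, 0.7, 0.2]
grip_width: 0.0703
```

Run:
```python
from h import *
o=env.get_obs();print(o['time_s'],o['tool_pos'],o['force'],o['grip_width'])
a,c=snap('scene');w,cw=snap('wrist')
A=cv2.resize(a[60:230,310:450],None,fx=2.5,fy=2.5)
B=cv2.resize(w,(435,326));C=np.zeros((425,785,3),np.uint8);C[:,:350]=A;C[:326,350:]=B
cv2.imwrite('pics/m5.png',C)
```

```text
12.5167 [0.5460166  0.23585231 0.31492838] [0.34642919 0.68583932 0.18909577] 0.07034561588864174
```

View pics/m5.png

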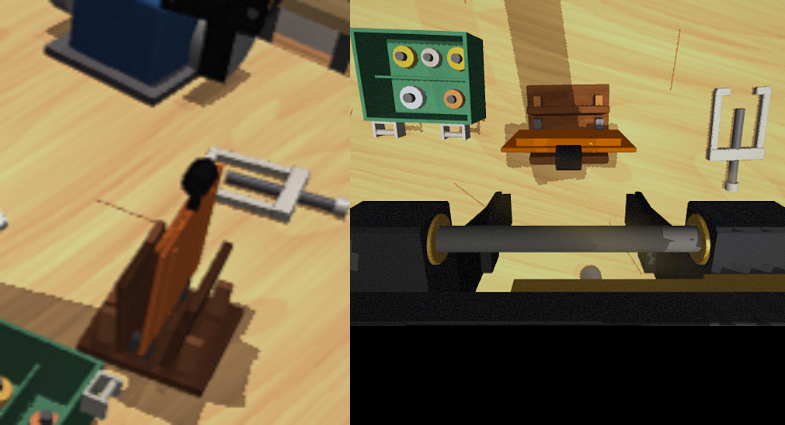

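The lid stands in the slot with its knob up and the gripper clear. I'll do a last check for knob height and stillness, then hand in.

Run:
```python
from h import *
cw=env.calibration('wrist');cs=env.calibration('scene')
print('knob',tri([ray(cw,281,202),ray(cs,390,131)]))
a=env.read_camera('scene')
for _ in range(4):b=env.read_camera('scene')
print('mean diff',cv2.absdiff(a,b)[60:230,310:450].mean(), env.get_obs()['time_s'])
env.sign_off()
```

```text
knob [0.54663921 0.23556616 0.19537488]
mean diff 0.7015686274509804 12.8667
the job is handed in; nothing more can be done
```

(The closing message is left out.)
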